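# Shut the blades of a two-way air register

### The arm

A 6-joint arm with a two-finger parallel gripper is mounted at the origin on a cart in front of the work surface, level with it; the furniture and walls round the work are solid. World frame = base frame: x ahead of the robot, y to its left, z up, the work surface at z = 0. Lengths are in mm, angles in rad, forces in N, time in s.
With the tool pointing down it reaches from about 325 to 925 mm from the base axis. Payload 3.1 kg.
Tool frame: the origin (TCP) lies midway between the tips of the shut fingers; the grasp point (between the pads) lies 19 mm behind it (pinch_z is the distance from the TCP to the grasp point, in mm); z points along the fingers, y is the line along which they close (so a half turn about z gives the same grasp; the last joint's range is limited). The gripper opens to 85 mm and grips with 20 to 120 N. Pads are 22 mm wide; open, the fingers measure 114 mm over their backs; the gripper's body (76 mm by 85 mm) begins 54 mm behind the grasp point. The pads swing forward as they close: fully open they stand 13 mm farther back than shut.
Start: joints at [-1.228, 0.217, 1.613, -0, 1.311, -0.112], TCP at [274.573, -561.47, 231.3] pointing down, gripper open.
Joint ranges: [-2.75, 2.75], [-0.78, 2.1], [0.31, 2.55], [-1.13, 4.27], [0.13, 2.63], [-2.58, 2.58]. Speed limits (rad/s): [2.79, 2.79, 3.14, 3.14, 3.14, 3.14].

### API

Orientations are given as [roll, pitch, yaw] about the fixed x, y, z axes, in that order (R = Rz(yaw) Ry(pitch) Rx(roll)).
In Python, from plant import observe, read_camera, get_calibration, finish_job, pinch_z gives the robot as it stands.
- The arm moves only by the shell command python3 -m pendant 'ROWS'. ROWS is text: rows parted by semicolons, each of 7 numbers parted by spaces: the shift along the tool's x, y, z in m, then the turn, a rotation vector about the tool's x, y, z in rad, then the closure in counts, from 0 (fully open) to 255 (shut). A call has 1 to 8 rows; each row is the pose to reach, as a shift and turn from the pose commanded when the call began, along the tool's axes at that moment; what a row does not reach only later rows make up. A row lasts 1/10 s, in which the tool goes at most 50 mm and 8.59 degrees, less where a joint would pass 70% of its speed; a pose out of reach is approached as far as the arm can. A call with a gripper value outside its range is refused whole. The fingers move at their own pace and stop on an object; the grip force is fixed at half the most. Time passes only in rows, so rows that repeat a pose let the fingers close. It gives the time, the measured TCP pose, the force, the opening and the grip force at its end, in the units of the state.
- observe(): the state, without advancing time (a new reading comes with each control period).
- read_camera(name): name is "side" or "top" or "wrist"; returns the picture (400x640x3 uint8, red, green, blue); there is no depth.
- get_calibration(name): a dict with "fx", "fy", "cx", "cy" (pixels), "pose" (4x4, takes a point from camera to world coordinates); the wrist camera has in their place "hand_eye" (4x4, takes a point from camera to tool coordinates, whose origin is the TCP and whose axes are the flange's). Camera axes: x right, y down, z forward; pixel columns grow to the right and rows downward; lengths in mm; the calibration is good to about 2 mm. The wrist camera is an equidistant fisheye: a pixel r from the principal point sees the ray r / f radians off the axis. A picture is of the moment at which its call begins: read the wrist's pose just before it. get_calibration takes no time and is no camera call.
- finish_job(): hands the job in; it is judged then, once.
The state is a dict: "clock": time; "joint_positions": joint angles; "joint_vel": joint speeds; "effort": joint torques, N m; "tcp_pos": TCP position; "ee_rot": TCP orientation; "wrist_force": force on the tool from outside, world axes, zero at the start; "ft_torque": the same for the moment, N m; "opening": finger opening in mm; "finger_force": force on a finger pad.
Only numpy, scipy, OpenCV 4.12 (cv2) and the standard library are available. Lean on these libraries where they do the work, as an engineer would, in place of code of your own. Each camera call takes 0.05 s, during which the arm holds its last target. There are 200 camera calls.

### The job

Shut the air register that lies face up on the bench: run your fingertips lightly along each half, from the middle rail out to the end, so that every blade is laid over outwards, fully down. Push the blades only; leave the register lying where it is, and do not disturb the tools and fittings round it.

Things in the scene. Friction and masses are not known exactly. Their poses are not given: they have to be found in the camera images.
- register: Two-way air register (ventilation grille), plain aluminium, lying loose on the bench on its spigot, face up; about 1.7 kg. Face frame 160 mm (own x) by 340 mm (own y), its face 28 mm above the bench; opening 104 mm (x) by 290 mm (y) with eight blades across it. Origin: centre of the underside, on the bench; z up, y along the row of blades to its left end.
- middle_rail (a point): Middle of the top of the fixed middle rail, 12 mm wide, that crosses the opening between the left and right blades; 26 mm above the bench. Blades: 100 mm long (register x), 38 mm wide, 2 mm thick, slightly curved, each on its own pivot along x through the middle of its width, 24 mm above the bench. Pivots 30, 62, 94 and 126 mm to either side of the middle rail.
- left_end (a point): Middle of the register's left outer edge (+y), at face height, 170 mm from the middle rail. Upright blades stand 15 mm above the face, shut ones lie nearly flat, wholly below it. Every blade bulges towards the middle rail and shuts by tipping its upper edge away from the middle rail, towards its own end.
- right_end (a point): Middle of the register's right outer edge (-y), at face height, 170 mm from the middle rail. Blades stay where they are left; each takes about 0.015 N m to turn (1 to 4 N from a fingertip moved along the row, its end 1 to 3 mm above the face, which lays the blade down as it passes over).
- blade_left_1 (a joint): Tilt of blade 1 of the left half, counted from the middle rail (pivot at y = +30 mm of the register). 0 rad: upright; grows as its upper edge tips outwards to the left end of the register; 1.45: stop, fully shut; -0.4: stop the other way.
- blade_left_2 (a joint): Tilt of blade 2 of the left half, counted from the middle rail (pivot at y = +62 mm of the register). 0 rad: upright; grows as its upper edge tips outwards to the left end of the register; 1.45: stop, fully shut; -0.4: stop the other way.
- blade_left_3 (a joint): Tilt of blade 3 of the left half, counted from the middle rail (pivot at y = +94 mm of the register). 0 rad: upright; grows as its upper edge tips outwards to the left end of the register; 1.45: stop, fully shut; -0.4: stop the other way.
- blade_left_4 (a joint): Tilt of blade 4 of the left half, counted from the middle rail (pivot at y = +126 mm of the register). 0 rad: upright; grows as its upper edge tips outwards to the left end of the register; 1.45: stop, fully shut; -0.4: stop the other way.
- blade_right_1 (a joint): Tilt of blade 1 of the right half, counted from the middle rail (pivot at y = -30 mm of the register). 0 rad: upright; grows as its upper edge tips outwards to the right end of the register; 1.45: stop, fully shut; -0.4: stop the other way.
- blade_right_2 (a joint): Tilt of blade 2 of the right half, counted from the middle rail (pivot at y = -62 mm of the register). 0 rad: upright; grows as its upper edge tips outwards to the right end of the register; 1.45: stop, fully shut; -0.4: stop the other way.
- blade_right_3 (a joint): Tilt of blade 3 of the right half, counted from the middle rail (pivot at y = -94 mm of the register). 0 rad: upright; grows as its upper edge tips outwards to the right end of the register; 1.45: stop, fully shut; -0.4: stop the other way.
- blade_right_4 (a joint): Tilt of blade 4 of the right half, counted from the middle rail (pivot at y = -126 mm of the register). 0 rad: upright; grows as its upper edge tips outwards to the right end of the register; 1.45: stop, fully shut; -0.4: stop the other way.
- screwdriver: Bystander: slotted screwdriver, yellow handle, 205 mm long, lying beside the near long edge of the register. Origin: centre of its underside.
- marker_pen: Bystander: white marker pen, 135 mm long, lying near the screwdriver. Origin: centre of its underside.
- ring: Bystander: thick machined steel ring, 56 mm across and 22 mm high, lying flat beyond the left end of the register. Origin: centre of its underside.
- bolt: Bystander: hexagon bolt, 87 mm long, lying behind the far long edge of the register. Origin: centre of its underside.
- big_nut: Bystander: dark hexagon nut, 36 mm across flats and 19 mm high, behind the register. Origin: centre of its underside.
- tape: Bystander: yellow tape measure, 64 mm high, behind the register. Origin: centre of its underside.
- spanner: Bystander: combination spanner, 165 mm long and 10 mm thick, lying beyond the right end of the register. Origin: centre of its underside.

How it is judged (in metres and radians):
At the end, for the whole second after the job is handed in: All eight blades are laid over outwards to at least 1.05 rad of their 1.45 rad; the register lies flat and at rest within 25 mm of where it was (value of joint each of blade_left_1, blade_left_2, blade_left_3, blade_left_4, blade_right_1, blade_right_2, blade_right_3, blade_right_4 above 1.05 rad and distance of register from where it was at the start of the episode below 0.025 m and angle between register's own z axis and vertical below 0.05 rad and linear speed of register below 0.01 m/s); the robot touches nothing.
It fails at once if the register is lifted or tipped (12 mm off the bench or 0.12 rad) (height (world z) of register above 0.012 m or angle between register's own z axis and vertical above 0.12 rad).
It fails at once if the register is shoved more than 25 mm (distance of register from where it was at the start of the episode above 0.025 m).
It fails at once if the fingers bear on the register or its blades with more than 30 N (contact force between the fingers and register above 30 N).
It fails at once if a tool or fitting beside the register is moved more than 25 mm (distance of any of screwdriver, marker_pen, ring, bolt, big_nut, tape, spanner from where it was at the start of the episode above 0.025 m).
It also fails if it takes over 43 s, if anything falls off the work surface, if the arm or the gripper's body presses on something with over 40 N, if the wrist force passes 120 N, or if a joint passes its speed limit or range.

## Working session

There is one attempt and no reset: what is moved stays moved. The work goes in short steps, Python scripts to look and compute and a shell command to move; the robot and the scene stay as the last step left them, time stands still between calls to the robot, and variables do not carry over. Pictures are saved under pics/ and viewed, at most 10 in all, crops included, and the job is handed in when it is done.

```bash
mkdir -p pics
python3 - <<'E'
from plant import *
import cv2,numpy as np
for n in("top","side"):
    cv2.imwrite(f"pics/{n}0.png",read_camera(n)[:,:,::-1]); c=get_calibration(n); print(n,c)
print(get_calibration("wrist")); print(observe())
E
```

```text
top {'fx': 491.99786240642464, 'fy': 491.99786240642464, 'cx': 325.08323839634346, 'cy': 194.19776370373722, 'pose': array([[-1.57190207e-02, -9.99046716e-01,  4.07255634e-02,
         4.93427004e+02],
       [-9.99870801e-01,  1.55689933e-02, -3.99842815e-03,
         1.42896564e+01],
       [ 3.36056049e-03, -4.07831530e-02, -9.99162370e-01,
         1.10860035e+03],
       [ 0.00000000e+00,  0.00000000e+00,  0.00000000e+00,
         1.00000000e+00]])}
side {'fx': 373.71138274411277, 'fy': 373.71138274411277, 'cx': 316.3561249902219, 'cy': 204.32634250056614, 'pose': array([[-9.99420106e-01,  2.53874182e-02, -2.26920680e-02,
         5.54973973e+02],
       [ 3.16195832e-02,  4.44651067e-01, -8.95145592e-01,
         8.33261802e+02],
       [-1.26353832e-02, -8.95344016e-01, -4.45195957e-01,
         4.72362242e+02],
       [ 0.00000000e+00,  0.00000000e+00,  0.00000000e+00,
         1.00000000e+00]])}
{'fx': 309.70691628693146, 'fy': 309.70691628693146, 'cx': 316.20753424774904, 'cy': 199.38979476075266, 'hand_eye': array([[ 9.05150304e-05, -9.54937331e-01, -2.96807490e-01,
      
[... 273 characters left out ...]
])}
{'clock': 0.1, 'joint_positions': array([-1.22818294e+00,  2.17680766e-01,  1.61480674e+00,  2.15095260e-05,
        1.31133223e+00, -1.12232043e-01]), 'joint_vel': array([-0.00213393, -0.00170941, -0.00131093, -0.00033772,  0.00040212,
       -0.00171992]), 'effort': array([-7.62337477e-04, -3.98074543e+01, -3.04971886e+01, -2.47201315e-04,
        4.20887140e-03, -2.41818861e-05]), 'tcp_pos': array([ 274.32907022, -560.73482236,  230.08033473]), 'ee_rot': array([-3.13938191e+00, -2.70071774e-04,  4.54839586e-01]), 'wrist_force': array([-1.02414272, -0.30347205,  0.70234703]), 'ft_torque': array([ 0.04621164,  0.03691863, -0.02198333]), 'finger_force': 0.0, 'opening': 85.64475311710054}
```

View pics/top0.png

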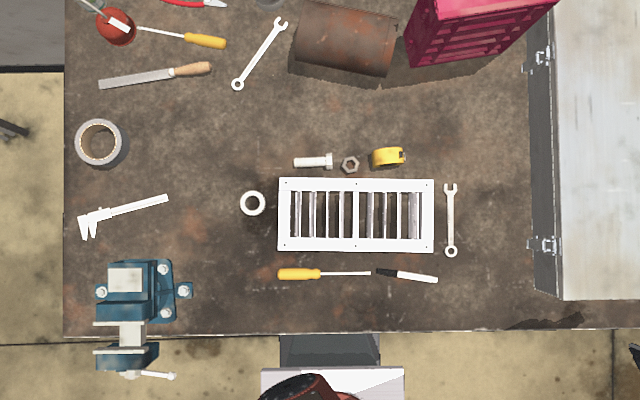

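View pics/side0.png

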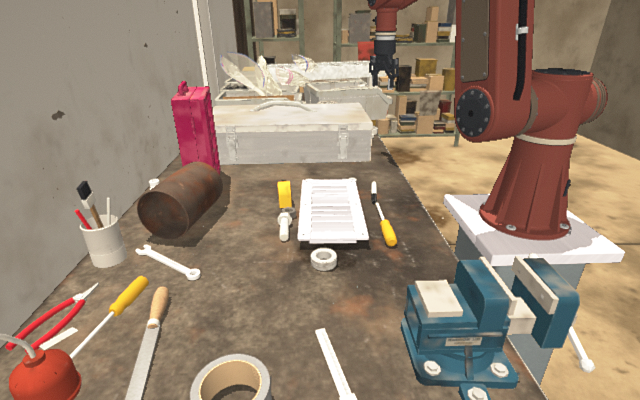

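The top view shows the register at about (278–433, 178–252) px, its blades running up and down, with the ring at (252,203), spanner (450,220), screwdriver and pen at row 274, and bolt, nut and tape at row 160. The side view shows it at (298–368, 180–245), with the ring in front.

```bash
cat > h.py <<'E'
from plant import *
import cv2,numpy as np
def ray(n,uv):
    c=get_calibration(n);P=c["pose"];d=P[:3,:3]@np.array([(uv[0]-c["cx"])/c["fx"],(uv[1]-c["cy"])/c["fy"],1]);return P[:3,3],d/np.linalg.norm(d)
def onz(n,uv,z):
    o,d=ray(n,uv);return (o+d*(z-o[2])/d[2])
def tri(a,b):
    (o,d),(p,e)=a,b
    t=np.linalg.lstsq(np.c_[d,-e],p-o,rcond=None)[0];A=o+t[0]*d;B=p+t[1]*e
    return (A+B)/2,np.linalg.norm(A-B)
E
python3 - <<'E'
from h import *
def quad(n,c,roi,th):
    im=cv2.imread(f"pics/{n}0.png");m=np.zeros(im.shape[:2],np.uint8);x0,y0,x1,y1=roi
    m[y0:y1,x0:x1]=(im.min(2)[y0:y1,x0:x1]>th)*255
    k=max(cv2.findContours(m,0,2)[0],key=cv2.contourArea)
    h=cv2.convexHull(k)
    q=cv2.approxPolyN(h,4).reshape(-1,2) if hasattr(cv2,"approxPolyN") else cv2.approxPolyDP(h,5,True).reshape(-1,2)
    print(n,cv2.contourArea(k),q.tolist());return q.astype(float)
t=quad("top",0,(265,170,442,262),170); s=quad("side",0,(293,172,375,250),150)
for z in(28,):
    w=[onz("top",p,z) for p in t];print("top",np.round(w,1).tolist(),np.round(np.mean(w,0),1))
    w=[onz("side",p,z) for p in s];print("side",np.round(w,1).tolist(),np.round(np.mean(w,0),1))
W=[onz("side",p,28) for p in s]
for p in t:
    a=onz("top",p,28);j=np.argmin([np.linalg.norm(a-b) for b in W]);print(p,s[j],tri(ray("top",p),ray("side",s[j])))
a=cv2.resize(cv2.imread("pics/top0.png")[165:290,235:470],None,fx=3.2,fy=3.2,interpolation=2);cv2.imwrite("pics/crop.png",a)
E
```

```text
top 11260.5 [[433, 179], [433, 252], [277, 250], [278, 176]]
side 3872.5 [[356, 178], [369, 242], [296, 243], [302, 178]]
top [[567.3, -228.2, 28.0], [407.2, -224.3, 28.0], [417.0, 117.0, 28.0], [579.2, 112.9, 28.0]] [492.6 -55.6  28. ]
side [[403.7, -236.5, 28.0], [421.9, 133.6, 28.0], [583.4, 129.4, 28.0], [571.2, -246.9, 28.0]] [495.1 -55.1  28. ]
[433. 179.] [302. 178.] (array([ 568.78958459, -226.4419589 ,   36.2525039 ]), np.float64(4.164921829941905))
[433. 252.] [356. 178.] (array([ 406.63662749, -222.93759124,   33.61170079]), np.float64(1.9384761928077527))
[277. 250.] [369. 242.] (array([417.54778718, 117.81677794,  17.95751825]), np.float64(2.60374714140155))
[278. 176.] [296. 243.] (array([582.00410807, 113.85226608,  18.01132354]), np.float64(4.081005265292258))
```

View pics/crop.png

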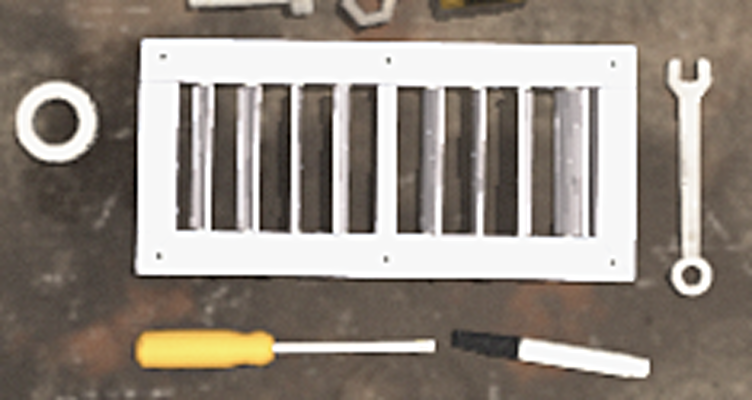

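The register centre is at about (492.6, −55.6), yaw −0.032. Two-view height is about 26 mm, which agrees with 28. I raise the tool clear, shut the fingers and go above the centre.

```bash
python3 -m pendant '0 0 -0.05 0 0 0 255; 0 0 -0.08 0 0 0 255; 0.038 -0.032 -0.08 0 0 0.1 255; 0.076 -0.065 -0.08 0 0 0.2 255; 0.114 -0.098 -0.08 0 0 0.3 255; 0.152 -0.13 -0.08 0 0 0.4 255; 0.19 -0.163 -0.08 0 0 0.485 255; 0.228 -0.196 -0.08 0 0 0.485 255'
python3 - <<'E'
from plant import *;o=observe();print(o["tcp_pos"],o["ee_rot"],o["wrist_force"])
E
```

```text
clock: 0.9
tcp_pos: [393.0, -284.1, 310.8]
ee_rot: [-3.141, 0.0, -0.032]
wrist_force: [-0.1, 0.1, 0.9]
opening: 0.2
finger_force: 0.0
[ 393.04380371 -284.05218318  310.78301499] [-3.14108135e+00  2.23366159e-04 -3.21812520e-02] [-0.13841832  0.05823364  0.88244849]
```

```bash
python3 -m pendant '0.018 -0.045 0.02 0 0 0 255; 0.036 -0.09 0.04 0 0 0 255; 0.054 -0.135 0.06 0 0 0 255; 0.072 -0.18 0.08 0 0 0 255; 0.085 -0.21 0.11 0 0 0 255; 0.093 -0.232 0.131 0 0 0 255; 0.093 -0.232 0.131 0 0 0 255; 0.093 -0.232 0.131 0 0 0 255'
python3 - <<'E'
from h import *
o=observe();im=read_camera("wrist");print(o["tcp_pos"],o["ee_rot"],o["wrist_force"])
cv2.imwrite("pics/w1.png",im[:,:,::-1]);np.save("w1.npy",np.r_[o["tcp_pos"],o["ee_rot"]])
E
```

```text
clock: 1.7
tcp_pos: [492.2, -56.6, 179.4]
ee_rot: [3.141, 0.002, -0.028]
wrist_force: [1.5, -0.6, -0.1]
opening: -0.3
finger_force: 0.0
[492.15435407 -56.64715972 179.40571189] [ 3.14148650e+00  2.40269644e-03 -2.84664074e-02] [ 1.4536704  -0.5900597  -0.14201191]
```

View pics/w1.png

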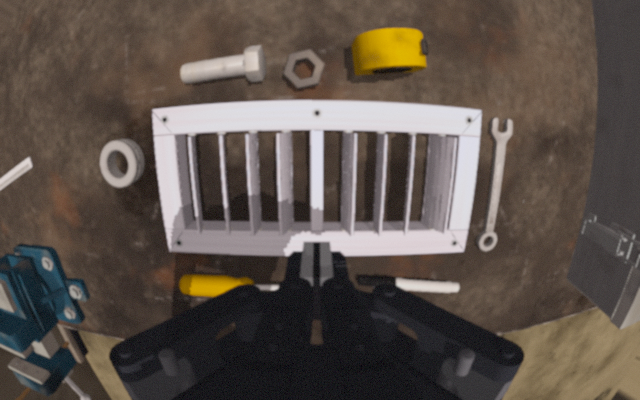

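The wrist view shows the register's frame corners with screws at (165,120), (470,120), (457,243), (180,243), and the rail at column 317. The blades look upright to slightly tilted, and right blade 4 is already tilted most, at column 440.

```bash
cat >> h.py <<'E'
from scipy.spatial.transform import Rotation as R
def wray(st,uv):
    c=get_calibration("wrist");d=np.array([uv[0]-c["cx"],uv[1]-c["cy"]])/c["fx"];r=np.linalg.norm(d)
    v=np.r_[d/r*np.sin(r),np.cos(r)];H=c["hand_eye"];T=R.from_euler("xyz",st[3:]).as_matrix()
    return st[:3]+T@H[:3,3],T@H[:3,:3]@v
E
python3 - <<'E'
from h import *
st=np.load("w1.npy");W=[]
for uv in [(165,120),(470,120),(457,243),(180,243),(317,113),(317,131),(317,222)]:
    o,d=wray(st,uv);W.append(o+d*(28-o[2])/d[2]);print(uv,W[-1].round(1))
W=np.array(W);print(W[:4].mean(0));print([np.linalg.norm(W[i]-W[i-1]).round(1) for i in range(4)])
l=(W[0]+W[3]-W[1]-W[2])/2;print("yaw",np.arctan2(-l[0],l[1]))
# heights, wrist+top: screws in the top picture
for u,t in [((165,120),(163,57)),((470,120),(613,65)),((457,243),(613,262)),((180,243),(158,256)),((317,113),(389,60))]:
    print(tri(wray(st,u),ray("top",(235+t[0]/3.2-.34,165+t[1]/3.2-.34))))
E
```

```text
(165, 120) [565.   95.2  28. ]
(470, 120) [ 556.4 -215.1   28. ]
(457, 243) [ 420.  -213.4   28. ]
(180, 243) [429.2  98.4  28. ]
(317, 113) [560.7 -59.1  28. ]
(317, 131) [543.6 -58.7  28. ]
(317, 222) [452.  -56.1  28. ]
[492.62664804 -58.74741627  28.        ]
[np.float64(188.8), np.float64(310.4), np.float64(136.4), np.float64(311.9)]
yaw -0.028483134467120103
(array([564.87692084,  96.63194673,  25.17699426]), np.float64(0.11073139858501668))
(array([ 555.33746746, -212.5449002 ,   31.92386237]), np.float64(2.571668644360362))
(array([ 420.47126937, -210.54934409,   30.70360726]), np.float64(3.367600707480788))
(array([427.50998414, 101.38043514,  23.32994602]), np.float64(1.5420776461578036))
(array([560.53172843, -59.2094103 ,  22.82232457]), np.float64(0.16949645624290516))
```

```bash
python3 -m pendant '0 0.001 0.04 0 0 0 255; 0 0.001 0.08 0 0 0 255; 0 0.001 0.11 0 0 0 255; 0 0.001 0.13 0 0 0 255; 0 0.001 0.14 0 0 0 255; 0 0.001 0.145 0 0 0 255; 0 0.001 0.145 0 0 0 255; 0 0.001 0.145 0 0 0 255'
python3 - <<'E'
from h import *
a=[]
for i in range(4):
    im=read_camera("side" if i%2 else "wrist");a.append(np.r_[observe()["tcp_pos"],observe()["wrist_force"]])
    if i==0: cv2.imwrite("pics/w2.png",im[:,:,::-1])
print(np.round(a,1))
E
```

```text
clock: 2.55
tcp_pos: [494.3, -58.7, 36.8]
ee_rot: [3.141, -0.003, -0.031]
wrist_force: [1.2, -0.9, 0.7]
opening: -0.1
finger_force: 0.0
[[ 4.943e+02 -5.860e+01  3.690e+01 -1.000e-01  4.000e-01 -0.000e+00]
 [ 4.941e+02 -5.850e+01  3.670e+01  3.000e-01  2.000e-01  0.000e+00]
 [ 4.940e+02 -5.840e+01  3.660e+01  3.000e-01 -1.000e+00 -7.000e-01]
 [ 4.937e+02 -5.830e+01  3.630e+01 -3.000e-01  7.000e-01 -7.000e-01]]
```

View pics/w2.png

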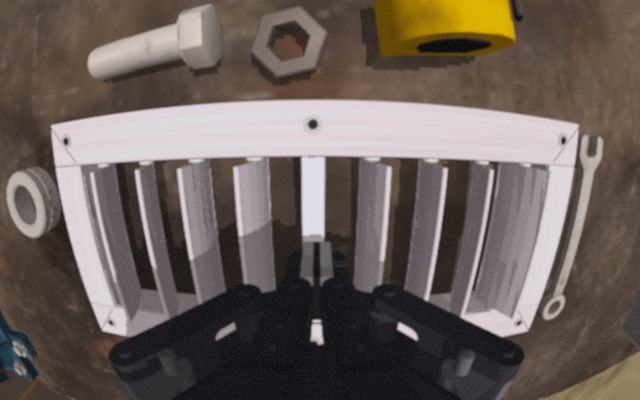

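The shut fingertips at (317,250) sit over the rail at column 313, clear of both first blades. I lower slowly.

```bash
python3 -m pendant '0 0 0.002 0 0 0 255; 0 0 0.004 0 0 0 255; 0 0 0.005 0 0 0 255; 0 0 0.005 0 0 0 255; 0 0 0.005 0 0 0 255; 0 0 0.005 0 0 0 255'
```

```text
clock: 3.35
tcp_pos: [492.8, -58.1, 30.3]
ee_rot: [-3.142, 0.0, -0.03]
wrist_force: [0.4, -0.1, -0.7]
opening: 0.2
finger_force: 0.0
```

```bash
python3 -m pendant '0 -0.006 0 0 0 0 255; 0 -0.012 0 0 0 0 255; 0 -0.018 0 0 0 0 255; 0 -0.024 0 0 0 0 255; 0 -0.03 0 0 0 0 255; 0 -0.036 0 0 0 0 255; 0 -0.042 0 0 0 0 255; 0 -0.048 0 0 0 0 255'
```

```text
clock: 4.15
tcp_pos: [494.4, -9.4, 30.4]
ee_rot: [-3.141, -0.0, -0.03]
wrist_force: [0.4, -0.2, 0.9]
opening: 0.1
finger_force: 0.3
```

```bash
python3 -m pendant '0 -0.006 0 0 0 0 255; 0 -0.012 0 0 0 0 255; 0 -0.018 0 0 0 0 255; 0 -0.024 0 0 0 0 255; 0 -0.03 0 0 0 0 255; 0 -0.036 0 0 0 0 255; 0 -0.042 0 0 0 0 255; 0 -0.048 0 0 0 0 255'; python3 -m pendant '0 -0.006 0 0 0 0 255; 0 -0.012 0 0 0 0 255; 0 -0.018 0 0 0 0 255; 0 -0.024 0 0 0 0 255; 0 -0.03 0 0 0 0 255; 0 -0.036 0 0 0 0 255; 0 -0.042 0 0 0 0 255; 0 -0.046 0 0 0 0 255'
python3 - <<'E'
from h import *
cv2.imwrite("pics/w3.png",read_camera("wrist")[:,:,::-1])
E
```

```text
clock: 4.95
tcp_pos: [495.6, 38.2, 30.2]
ee_rot: [3.141, 0.0, -0.03]
wrist_force: [-0.6, -1.9, 1.2]
opening: 0.1
finger_force: 0.8
clock: 5.75
tcp_pos: [497.1, 84.7, 30.3]
ee_rot: [-3.141, 0.0, -0.03]
wrist_force: [1.1, -0.4, 0.5]
opening: -0.1
finger_force: 0.3
```

View pics/w3.png

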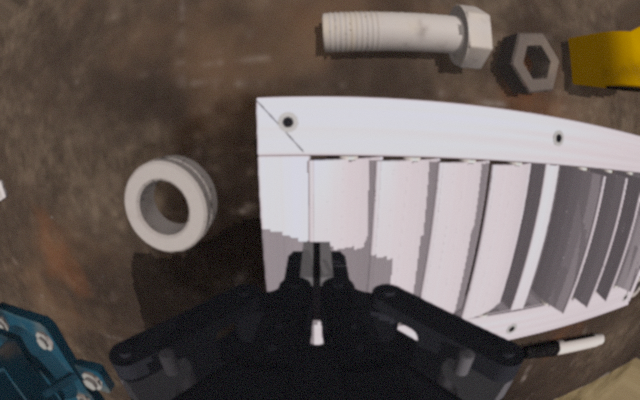

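All four left blades lie flat (columns 312–530). I lift, return over the rail, lower, and sweep right.

```bash
python3 -m pendant '0 0 -0.03 0 0 0 255; 0 0.04 -0.03 0 0 0 255; 0 0.08 -0.03 0 0 0 255; 0 0.12 -0.03 0 0 0 255; 0 0.14 -0.03 0 0 0 255; 0 0.14 -0.03 0 0 0 255; 0 0.14 -0.03 0 0 0 255; 0 0.14 -0.03 0 0 0 255' && python3 -m pendant '0 0 0.01 0 0 0 255; 0 0 0.018 0 0 0 255; 0 0 0.024 0 0 0 255; 0 0 0.028 0 0 0 255; 0 0 0.03 0 0 0 255; 0 0 0.03 0 0 0 255; 0 0 0.03 0 0 0 255'
```

```text
clock: 6.6
tcp_pos: [492.6, -55.0, 60.0]
ee_rot: [-3.141, 0.001, -0.03]
wrist_force: [0.3, -0.5, -0.3]
opening: 0.0
finger_force: 0.0
clock: 7.3
tcp_pos: [493.1, -56.1, 30.4]
ee_rot: [3.142, -0.0, -0.03]
wrist_force: [0.1, -0.3, 0.3]
opening: -0.1
finger_force: 0.0
```

```bash
python3 -m pendant '0 0.006 0 0 0 0 255; 0 0.012 0 0 0 0 255; 0 0.018 0 0 0 0 255; 0 0.024 0 0 0 0 255; 0 0.03 0 0 0 0 255; 0 0.036 0 0 0 0 255; 0 0.042 0 0 0 0 255; 0 0.048 0 0 0 0 255'; python3 -m pendant '0 0.006 0 0 0 0 255; 0 0.012 0 0 0 0 255; 0 0.018 0 0 0 0 255; 0 0.024 0 0 0 0 255; 0 0.03 0 0 0 0 255; 0 0.036 0 0 0 0 255; 0 0.042 0 0 0 0 255; 0 0.048 0 0 0 0 255'; python3 -m pendant '0 0.006 0 0 0 0 255; 0 0.012 0 0 0 0 255; 0 0.018 0 0 0 0 255; 0 0.024 0 0 0 0 255; 0 0.03 0 0 0 0 255; 0 0.036 0 0 0 0 255; 0 0.042 0 0 0 0 255; 0 0.046 0 0 0 0 255'
```

```text
clock: 8.1
tcp_pos: [491.6, -104.8, 30.4]
ee_rot: [3.141, -0.0, -0.03]
wrist_force: [-0.7, -0.0, 0.9]
opening: -0.1
finger_force: 0.3
clock: 8.9
tcp_pos: [489.7, -152.1, 30.1]
ee_rot: [-3.141, 0.001, -0.03]
wrist_force: [0.1, 1.7, 1.1]
opening: -0.3
finger_force: 0.8
clock: 9.7
tcp_pos: [488.8, -199.1, 30.4]
ee_rot: [3.141, -0.001, -0.03]
wrist_force: [-0.2, 0.2, 0.0]
opening: -0.1
finger_force: 0.0
```

Lift, go back to the middle, and look.

```bash
python3 -m pendant '0 0 -0.04 0 0 0 255; 0 0 -0.08 0 0 0 255; 0 -0.04 -0.11 0 0 0 255; 0 -0.08 -0.14 0 0 0 255; 0 -0.12 -0.15 0 0 0 255; 0 -0.142 -0.15 0 0 0 255; 0 -0.142 -0.15 0 0 0 255; 0 -0.142 -0.15 0 0 0 255'
python3 - <<'E'
from h import *
im=read_camera("wrist")[:,:,::-1];t=read_camera("top")[:,:,::-1]
cv2.imwrite("pics/w4.png",np.vstack([im[80:270],cv2.resize(t[140:300,200:480],(640,366),interpolation=2)]))
E
```

```text
clock: 10.5
tcp_pos: [492.8, -56.3, 180.2]
ee_rot: [3.141, -0.0, -0.029]
wrist_force: [-0.6, 0.1, -0.0]
opening: 0.0
finger_force: 0.0
```

View pics/w4.png

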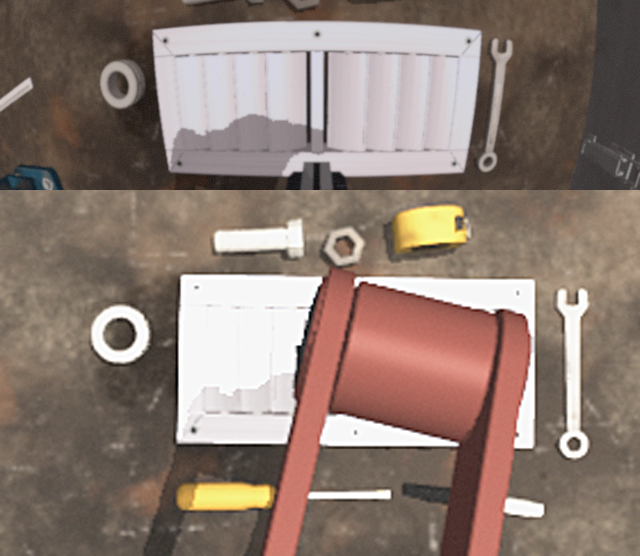

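All eight blades lie flat (columns 178–455, dark gaps only beside the rail). The corner screws are at the same pixels as before and the bystanders are in place.

```bash
python3 -c "from plant import *;print(finish_job())"
```

```text
the job is handed in; nothing more can be done
None
```

The job is handed in: in the last pictures all eight blades lie flat outwards, with the register and the tools around it where they were; no verdict was returned.

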